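# Set and lock the tension of a lab pump's pressure arm

### The job

Clear the blue-capped bottle that stands in front of the pump's tension knob: stand it upright in the green tray and let go. Then turn the black tension knob on the sloping panel clockwise until the orange pointer of the sprung pressure arm stands within the width of the red set marker, and let go of the knob; last, push the blue-tipped lock lever over to its far end. Set the arm with the knob only (never push the arm or marker by hand), and leave the red bowl, amber jar, red-capped bottle and tube rack where they stand.

Things in the scene. Friction and masses are not known exactly. Their poses are not given: they have to be found in the camera images.
- pump: bench pump, white and grey, fixed to the table, 220 (x) x 300 (y) x 100 mm high, origin at the centre of its underside. Its front faces its own -x (towards the robot when its yaw is 0). Behind pump x = -10 mm is a flat deck 100 mm high; so is the left block (pump y above 65 mm), which carries the lock lever. The rest of the front is a panel that slopes at 35 degrees, from 30 mm high at pump x = -110 mm up to the deck, and carries the tension knob at pump y = -60 mm
- knob_grip (a point): the middle of the black tension knob's grip bar, 72 mm long (own x), 16 mm wide (own y), 28 mm tall (own z, +/-14 mm about this point), on the knob's axis 32 mm above the sloping panel. Own z is the knob's axis, at right angles to the panel, leaning 35 degrees from vertical towards the pump's front; own x and y turn with the knob. Below the bar is only its 14 mm thick stem, 18 mm of it
- knob (a joint): turn of the tension knob in rad, 0 (slack) to 3.6; grows clockwise as seen from outside, facing the panel. It starts between 0 and 0.7, takes about 0.15 Nm (up to 1.5 rad is a comfortable turn in one grasp) to turn and stays where it is left. Each rad deflects the pressure arm by 0.17 rad
- pressarm (a joint): deflection of the sprung pressure arm in rad, about an upright pivot on the deck at pump x = 60, y = 50 mm; grows as the knob is turned clockwise (joint pressarm = 0.17 x joint knob), moving the pointer towards the pump's front
- pointer (a point): point of the orange pointer at the end of the dark steel pressure arm, 130 mm from the arm's pivot (which is the post with the coil spring), 112 mm above the table; moves on a level arc over the white scale on the deck
- mark (a joint): where the red set marker stands, in rad on the same scale as joint pressarm (between 0.27 and 0.52): the pointer is on the middle of the marker when the two are equal. It is set already and must not be moved
- setmark (a point): the point of the pointer's arc opposite the middle of the red set marker (a red block 10 mm wide along the arc, 30 mm long, 24 mm tall, just beyond the pointer); the pointer must be within 5 mm of this point
- lock (a joint): lock lever angle in rad: 0 leaning to the pump's front (-x, open), 1.0 leaning to the pump's back (+x, locked). Stays where it is left; a push of about 1 N at its tip moves it
- lock_tip (a point): centre of the blue ball, 26 mm across, at the end of the lock lever, a 10 mm thick rod 90 mm long from its pivot (pivot at pump x = -35, y = 110 mm, 122 mm above the table) that swings in the pump's x-z plane, from 0.5 rad forward of upright to 0.5 rad behind it
- bottle: white bottle with blue cap and yellow label, loose, 0.2 to 0.4 kg, 202 mm tall, origin at the centre of its underside; body 60 mm across up to 125 mm, cap 36 mm across from 160 mm to the top. Stands upright in front of the knob
- tray: green open tray, fixed, 170 (x) x 150 (y) mm, 22 mm high, walls and floor 6 mm thick, origin at the centre of its underside; left or right of the pump
- bowl: bystander: red bowl, loose, 140 mm across and 85 mm high, on the side where the tray is not; origin at the centre of its underside
- jar: bystander: amber jar with black cap, loose, 60 mm across, 85 mm high, in front of the pump's left block; origin at the centre of its underside
- spray: bystander: white bottle with red cap, loose, 58 mm across, 178 mm high, right of the pump; origin at the centre of its underside
- rack: bystander: blue tube rack with capped tubes, loose, 80 (x) x 110 (y) x 92 mm high, left of the pump; origin at the centre of its underside

How it is judged:
By the outcome, as a careful person would: the job done as asked, in the order asked, and still so for the second after the job is handed in, with the robot touching nothing.
It also fails if it takes over 72 s, if anything falls off the work surface, if the arm or the gripper's body presses on something with over 40 N, if the wrist force passes 120 N, or if a joint passes its speed limit or range.

### The arm

A 6-joint arm with a two-finger parallel gripper is mounted at the origin on the work surface. World frame = base frame: x ahead of the robot, y to its left, z up, the work surface at z = 0. Lengths are in mm, angles in degrees, forces in N, time in s.
With the tool pointing down it reaches from about 375 to 975 mm from the base axis. Payload 3.8 kg.
Tool frame: the origin (TCP) lies at the very end of the fingers, on their centre line; the grasp point (between the pads) lies ctrl.grip_depth behind it (ctrl.grip_depth is the distance from the TCP to the grasp point, in mm); z points along the fingers, y is the line along which they close (so a half turn about z gives the same grasp; the last joint's range is limited). The gripper opens to 88 mm and grips with 3 to 60 N. Pads are 18 mm wide; open, the fingers measure 123 mm over their backs; the gripper's body (75 mm by 187 mm) begins 45 mm behind the grasp point.
Start: joints at [71.74, 15.12, 91.902, -0, 72.978, -2.114], TCP at [187.705, 648.371, 238.706] pointing down, gripper open.
Joint ranges: [-150.88, 150.88], [-54.13, 125.18], [17.81, 147.31], [-75.09, 255.09], [0, 152.58], [-146.25, 146.25]. Speed limits (degrees/s): [147.25, 147.25, 180, 180, 180, 180].

### API

Orientations are given as a 3x3 rotation matrix whose columns are the frame's x, y, z axes.
In Python, from station import ctrl gives the robot as it stands.
- The arm moves only by the shell command python3 -m crank 'ROWS' [FORCE]. ROWS is JSON, a list of rows, each an object with "turn": the turn, a rotation vector about the tool's x, y, z normalised to -1 to 1, where 1 is 180 degrees, a list of three; "translation": the shift along the tool's x, y, z normalised to -1 to 1, where 1 is 100 cm, a list of three; "grip": the opening, from 0 (shut) to 1 (fully open). A call has 1 to 8 rows; each row is the pose to reach, as a shift and turn from the pose commanded when the call began, along the tool's axes at that moment, turning the shorter way round; what a row does not reach only later rows make up. A row lasts 1/10 s, in which the tool goes at most 50 mm and 8.59 degrees, less where a joint would pass 70% of its speed; a pose out of reach is approached as far as the arm can. A call with a number of a shift or a turn outside -1 to 1 is refused whole. A call with a gripper value outside its range is refused whole. The fingers move at their own pace and stop on an object; FORCE is the grip in N (left out, the last holds). Time passes only in rows, so rows that repeat a pose let the fingers close. It gives the time, the measured TCP pose, the force, the opening and the grip force at its end, in the units of the state.
- ctrl.get_obs(): the state, without advancing time (a new reading comes with each control period).
- ctrl.grab_frame(name): name is "side" or "top"; returns a dict with "img" (384x512x3 uint8, red, green, blue), "z_map" (384x512 float32, mm along the optical axis (not along the pixel's ray), 0 where there is no reading), "mtx" (3x3 intrinsics, pixels), "distortion" ([k1, k2, p1, p2, k3] as OpenCV has them; the pictures are not rectified), "xyz" and "attitude" of the camera in the world. Camera axes: x right, y down, z forward; pixel columns grow to the right and rows downward; lengths in mm; the calibration is good to about 2 mm. A picture is of the moment at which its call begins.
- ctrl.finish_job(): hands the job in; it is judged then, once.
The state is a dict: "time": time; "joints": joint angles; "dq": joint speeds; "effort": joint torques, N m; "eef_pos": TCP position; "eef_rot": TCP orientation; "ft_force": force on the tool from outside, world axes, zero at the start; "moment": the same for the moment, N m; "grip_width": opening from 0.0 (shut) to 1.0 (fully open); "gripper_force": force on a finger pad.
Only numpy, scipy, OpenCV 4.12 (cv2) and the standard library are available. Lean on these libraries where they do the work, as an engineer would, in place of code of your own. Each camera call takes 0.05 s, during which the arm holds its last target. There are 200 camera calls.

## Working session

There is one attempt and no reset: what is moved stays moved. The work goes in short steps, Python scripts to look and compute and a shell command to move; the robot and the scene stay as the last step left them, time stands still between calls to the robot, and variables do not carry over. Pictures are saved under pics/ and viewed, at most 10 in all, crops included, and the job is handed in when it is done.

```bash
ls; mkdir -p pics; cat > h.py <<'E'
import numpy as np, cv2
from station import ctrl
def grab(n):
    return ctrl.grab_frame(n)
def world(f,uv,depth=None,z=None):
    uv=np.array(uv,float).reshape(-1,1,2)
    r=cv2.undistortPoints(uv,np.array(f['mtx']),np.array(f['distortion'])).reshape(-1,2)
    r=np.c_[r,np.ones(len(r))]
    R=np.array(f['attitude']);p=np.array(f['xyz'])
    if z is not None:
        d=r@R.T; return p+d*((z-p[2])/d[:,2])[:,None]
    return p+(r*np.array(depth).reshape(-1,1))@R.T
def cloud(f):
    h,w=f['z_map'].shape
    v,u=np.mgrid[:h,:w]
    P=world(f,np.c_[u.ravel(),v.ravel()],f['z_map'].ravel()).reshape(h,w,3)
    P[f['z_map']==0]=np.nan
    return P
E
python3 - <<'E'
from h import *
fs=[grab(n) for n in('side','top')]
for n,f in zip(('side','top'),fs):
    cv2.imwrite(f'pics/{n}0.png',f['img'][:,:,::-1]); print(n,np.round(f['xyz']),np.round(f['attitude'],3).tolist())
print(ctrl.grip_depth); print(ctrl.get_obs())
E
```

```text
pics
side [550. 984. 731.] [[-0.997, -0.053, 0.054], [-0.074, 0.51, -0.857], [0.017, -0.859, -0.512]]
top [ 409.   14. 1104.] [[-0.024, -0.977, 0.213], [-1.0, 0.023, -0.007], [0.002, -0.213, -0.977]]
18.700000000000003
{'time': 0.1, 'joints': array([ 7.17405579e+01,  1.51641206e+01,  9.19727161e+01, -1.23753519e-03,
        7.29782435e+01, -2.11485238e+00]), 'dq': array([ 0.08706825, -0.10947291, -0.15136481,  0.15208308, -0.06419978,
        0.0498707 ]), 'effort': array([-2.02865085e-04, -5.03625834e+01, -3.58063602e+01,  7.29813846e-02,
        2.35188258e-02, -5.98524980e-05]), 'eef_pos': array([187.50647947, 647.76532987, 237.52772431]), 'eef_rot': array([[-9.60564794e-01,  2.78055578e-01, -6.09699817e-04],
       [ 2.78056241e-01,  9.60562889e-01, -1.91386509e-03],
       [ 5.34941560e-05, -2.00792226e-03, -9.99997983e-01]]), 'ft_force': array([-0.45737774,  0.8505612 ,  0.24263805]), 'moment': array([-0.00672938,  0.01037441,  0.00927291]), 'gripper_force': 0.0, 'grip_width': 1.0020578792354793}
```

View pics/side0.png

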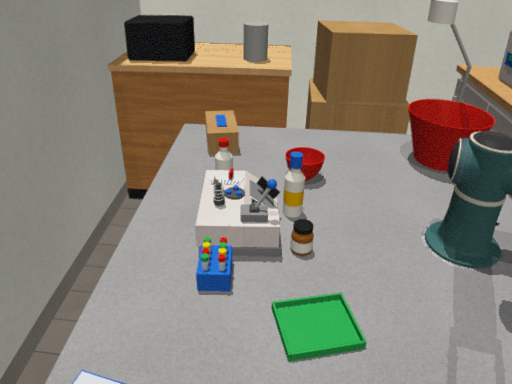

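View pics/top0.png

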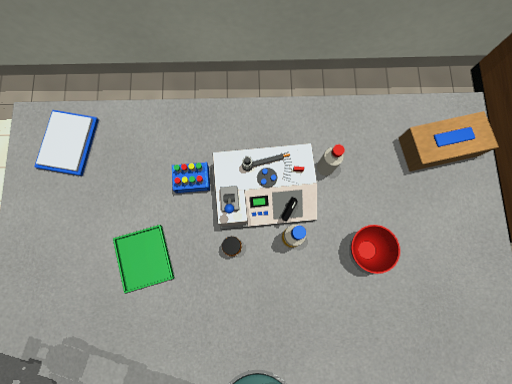

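Side view: pump at about (240,210), bottle (294,185), jar (302,238), tray (318,325), rack (214,265). Top view: pump (265,185), knob bar (289,208), bottle cap (298,232), marker (298,169), pointer (287,155), lock ball (229,209), tray (144,258). Next I measure them.

```bash
cat > meas.py <<'E'
from h import *
f=grab('top');P=cloud(f);s=grab('side');Q=cloud(s)
hsv=cv2.cvtColor(f['img'],cv2.COLOR_RGB2HSV);hs=cv2.cvtColor(s['img'],cv2.COLOR_RGB2HSV)
def comp(m,seed):
    n,l=cv2.connectedComponents(m.astype(np.uint8)); return l==l[seed[1],seed[0]]
m=(P[...,2]>22)&(P[...,2]<104)
box=np.zeros_like(m);box[140:232,210:320]=1
c=comp(m&box,(290,190)); X=P[c][:,:2].astype(np.float32)
r=cv2.minAreaRect(X);print('pump rect',r)
# back and left edges of the deck
D=P[c&(abs(P[...,2]-100)<4)];print('deck z',np.median(D[:,2]),len(D))
print('deck rect',cv2.minAreaRect(D[:,:2].astype(np.float32)))
# tray
g=cv2.inRange(hsv,(50,120,40),(75,255,255))>0; g[:,:100]=0;g[:,190:]=0
T=P[g];print('tray',cv2.minAreaRect(T[:,:2].astype(np.float32)),np.percentile(T[:,2],[5,50,95]))
def col(name,F,C,H,lo,hi,b):
    k=cv2.inRange(H,lo,hi)>0; z=np.zeros_like(k);z[b[1]:b[3],b[0]:b[2]]=1;k&=z
    A=C[k];A=A[~np.isnan(A[:,0])];v,u=np.nonzero(k)
    print(name,k.sum(),'px',u.mean().round(1),v.mean().round(1),'med',np.median(A,0).round(1),'lo',np.percentile(A,3,0).round(),'hi',np.percentile(A,97,0).round());return A
blue=((100,120,50),(125,255,255))
A=col('captop',f,P,hsv,*blue,(285,220,310,245));print(' top face',A[A[:,2]>198].mean(0),(A[A[:,2]>198].min(0)+A[A[:,2]>198].max(0))/2)
col('capside',s,Q,hs,*blue,(285,150,305,175))
col('label',s,Q,hs,(20,120,80),(32,255,255),(280,185,306,220))
col('ball',f,P,hsv,*blue,(222,200,238,216)); col('balls',s,Q,hs,*blue,(262,175,280,192))
col('mark',f,P,hsv,(0,150,80),(6,255,255),(290,160,310,175)); col('marks',s,Q,hs,(0,150,80),(6,255,255),(225,165,238,182))
col('ptr',f,P,hsv,(8,130,80),(22,255,255),(275,145,295,162))
col('knob',f,P,hsv,(0,0,0),(180,255,45),(276,192,303,225))
for n,b in(('jar',(215,235,245,260)),):
    k=(P[...,2]>70);z=np.zeros_like(k);z[b[1]:b[3],b[0]:b[2]]=1;print(n,P[k&z].mean(0))
cv2.imwrite('pics/top1.png',cv2.resize(f['img'][130:260,200:360,::-1],None,fx=5,fy=4.6,interpolation=cv2.INTER_CUBIC))
cv2.imwrite('pics/side1.png',cv2.resize(s['img'][140:260,190:320,::-1],None,fx=6,fy=5,interpolation=cv2.INTER_CUBIC)[:600,:780])
E
python3 meas.py
```

```text
pump rect ((645.4300537109375, -40.52490234375), (227.4107666015625, 299.693603515625), 4.092172622680664)
deck z 101.07358117149772 3668
deck rect ((648.8961791992188, -40.31573486328125), (217.79322814941406, 299.6405029296875), 4.011824607849121)
tray ((538.78662109375, 316.758544921875), (137.49432373046875, 387.02301025390625), 52.31353759765625) [nan nan nan]
captop 160 px 298.3 232.3 med [ 491.8 -114.7  200.5] lo [ 477. -132.  184.] hi [ 508. -100.  203.]
 top face [ 491.332934   -115.78730942  200.86462448] [ 490.98950786 -115.9215097   201.72289968]
capside 186 px 295.8 160.0 med [ 491.9 -101.4  187.6] lo [ 476. -128.  164.] hi [507. -96. 201.]
label 260 px 292.6 198.3 med [493.3 -88.7  65.9] lo [ 466. -102.   42.] hi [518. -83.  88.]
ball 69 px 228.9 208.0 med [556.7  61.8 211.3] lo [547.  52. 127.] hi [577.  72. 216.]
balls 79 px 271.2 183.7 med [557.4  73.1 205.8] lo [548. -42. 138.] hi [568.  78. 214.]
mark 30 px 298.5 168.0 med [ 683.5 -136.2  127.6] lo [ 680. -149.  126.] hi [ 687. -123.  131.]
marks 25 px 230.8 172.2 med [ 681.5 -125.3  124.2] lo [ 679. -148.  107.] hi [ 686. -117.  128.]
ptr 12 px 286.2 155.0 med [ 726.8 -104.4  117.6] lo [ 724. -112.  116.] hi [730. -95. 120.]
knob 172 px 288.5 209.9 med [ 565.  -104.   100.1] lo [ 538. -131.   25.] hi [599. -88. 121.]
jar [468.44372859  65.1272682   85.83440129]
```

View pics/top1.png

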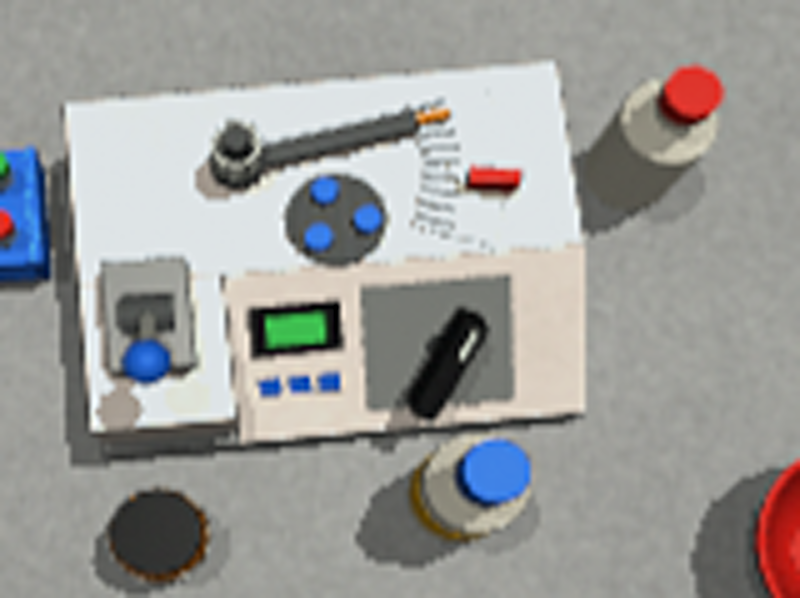

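Zoomed top view: lock ball at (147,360), knob bar from (420,400) to (470,325), pointer tip at (450,115), marker at (495,179), bottle cap at (495,470). The pump yaw is about +4°, and its centre is near (649,-40). Next come the tray and the knob bar angle.

```bash
cat >> h.py <<'E'
from scipy.spatial.transform import Rotation as Ro
yaw=np.radians(4.05); PO=np.array([649,-40.3,0]); RP=Ro.from_euler('z',yaw).as_matrix()
def p2w(p): return PO+RP@np.array(p,float)
def w2p(w): return (np.asarray(w)-PO)@RP
def rows(p,R):
    o=ctrl.get_obs();R0=o['eef_rot']
    print('T',np.round(R0.T@(np.array(p)-o['eef_pos'])/1000,4),'turn',np.round(Ro.from_matrix(R0.T@np.array(R)).as_rotvec()/np.pi,4))
def down(a):  # tool down, closing axis y at angle a deg from world +y
    c,s=np.cos(np.radians(a)),np.sin(np.radians(a));y=np.array([-s,c,0]);z=np.array([0,0,-1.]);return np.c_[np.cross(y,z),y,z]
E
cat > knob.py <<'E'
from h import *
def knob(dbg=True):
    # panel frame: n axis, e1 = pump up-slope, e2 = pump y
    a=np.radians(35);n=np.array([-np.sin(a),0,np.cos(a)]);e1=np.array([np.cos(a),0,np.sin(a)]);e2=np.array([0,1,0])
    f=grab('top');P=w2p(cloud(f));c=np.array([-60,-60,65.])
    L=P-c;h=L@n;u=L@e1;v=L@e2
    pan=(np.hypot(u,v)<58)&(abs(h)<8);print('panel offset',np.median(h[pan]))
    k=(h>38)&(h<54)&(np.hypot(u,v)<42)
    A=np.c_[u[k],v[k]].astype(np.float32);print('top of bar',len(A),np.median(h[k]),cv2.minAreaRect(A),A.mean(0))
    w,V=np.linalg.eigh(np.cov(A.T));d=V[:,1];print('bar angle from upslope to +y deg',np.degrees(np.arctan2(d[1],d[0]))%180)
def ang():
    f=grab('top');hsv=cv2.cvtColor(f['img'],cv2.COLOR_RGB2HSV);pv=np.array([60,50])
    def a(lo,hi,b,z):
        k=cv2.inRange(hsv,lo,hi);m=np.zeros_like(k);m[b[1]:b[3],b[0]:b[2]]=1;v,u=np.nonzero(k*m)
        w=w2p(world(f,np.c_[u,v],z=z))[:,:2]-pv;r=np.hypot(*w.T);c=(w.min(0)+w.max(0))/2;c=w.mean(0)
        print(len(u),'r',r.min().round(),r.max().round(),'ang',np.arctan2(-c[0],-c[1]).round(4));return np.arctan2(-c[0],-c[1])
    m=a((0,150,80),(6,255,255),(285,160,312,185),124); p=a((8,130,80),(22,255,255),(270,145,296,190),112)
    print('knob to go',(m-p)/.17)
E
python3 - <<'E'
from knob import *
knob();ang()
f=grab('top');P=cloud(f);hsv=cv2.cvtColor(f['img'],cv2.COLOR_RGB2HSV)
g=cv2.inRange(hsv,(50,120,40),(75,255,255))>0; g[:,:100]=0;g[:,180:]=0;g[:215]=0
T=P[g];T=T[~np.isnan(T[:,0])];print('tray',cv2.minAreaRect(T[:,:2].astype(np.float32)),np.percentile(T[:,2],[5,50,95]))
rows([495,250,290],down(0))
s=grab('side');Q=cloud(s)
for C,n in((P,'top'),(Q,'side')):
    k=(C[...,2]>140)&(abs(C[...,0]-491)<35)&(abs(C[...,1]+115)<35);A=C[k];print(n,k.sum(),A.min(0),A.max(0))
E
```

```text
panel offset 5.158575601653934
top of bar 151 49.57311164443776 ((-2.690176010131836, -0.024112701416015625), (17.346851348876953, 70.83453369140625), 60.899776458740234) [-0.6476791   0.27712664]
bar angle from upslope to +y deg 150.4311712925796
30 r 139.0 165.0 ang 0.208
12 r 110.0 129.0 ang -0.1249
knob to go 1.9581649010116107
tray ((444.05999755859375, 337.29229736328125), (173.55038452148438, 151.37937927246094), 14.92380428314209) [ 3.66874976  7.52865847 23.31518086]
T [-0.4059 -0.2971 -0.0514] turn [-0.0002 -0.     -0.0897]
top 205 [ 473.08533891 -132.93250918  140.16897469] [509.08148315 -95.25948615 205.82128188]
side 278 [ 473.29363046 -128.61639693  140.06736188] [509.09195628 -93.46568422 201.30207925]
```

Tray centre is about (444,337), the bottle about (491,-115.5), and 1.96 rad of knob turn remains. I move to the bottle first.

```bash
python3 -m crank '[{"turn":[0,0,0],"translation":[-0.24,-0.31,-0.052],"grip":1},{"turn":[0,0,0],"translation":[-0.24,-0.31,-0.052],"grip":1},{"turn":[0,0,0],"translation":[-0.24,-0.31,-0.052],"grip":1},{"turn":[0,0,0],"translation":[-0.24,-0.31,-0.052],"grip":1},{"turn":[0,0,0],"translation":[-0.24,-0.31,-0.052],"grip":1},{"turn":[0,0,0],"translation":[-0.24,-0.31,-0.052],"grip":1},{"turn":[0,0,0],"translation":[-0.24,-0.31,-0.052],"grip":1},{"turn":[0,0,0],"translation":[-0.24,-0.31,-0.052],"grip":1}]' 20
python3 -m crank '[{"turn":[0,0,0],"translation":[-0.25,-0.32,0],"grip":1},{"turn":[0,0,0],"translation":[-0.25,-0.32,0],"grip":1},{"turn":[0,0,0],"translation":[-0.25,-0.32,0],"grip":1},{"turn":[0,0,0],"translation":[-0.25,-0.32,0],"grip":1},{"turn":[0,0,0],"translation":[-0.25,-0.32,0],"grip":1},{"turn":[0,0,0],"translation":[-0.25,-0.32,0],"grip":1},{"turn":[0,0,0],"translation":[-0.25,-0.32,0],"grip":1},{"turn":[0,0,0],"translation":[-0.25,-0.32,0],"grip":1}]'
python3 - <<'E'
from h import *
o=ctrl.get_obs();print(o['time'],o['eef_pos'],o['joints']);rows([491.3,-115.5,158],o['eef_rot'])
E
```

```text
time: 1.2
eef_pos: [332.4, 281.9, 291.4]
eef_rot: [[-0.961, 0.278, 0.001], [0.278, 0.961, 0.0], [-0.001, 0.001, -1.0]]
ft_force: [1.1, 0.1, -0.2]
grip_width: 0.996
gripper_force: 0.0
time: 2.0
eef_pos: [481.3, -89.6, 291.2]
eef_rot: [[-0.96, 0.279, 0.001], [0.279, 0.96, -0.0], [-0.001, 0.0, -1.0]]
ft_force: [1.8, 0.6, 0.9]
grip_width: 1.001
gripper_force: 0.0
2.0 [481.3169042  -89.60843912 291.19799637] [-1.34733978e+01 -7.06191838e+00  1.10032078e+02  1.75668906e-02
  7.69533461e+01 -8.72938082e+01]
T [-0.0166 -0.0221  0.1332] turn [0. 0. 0.]
```

```bash
python3 -m crank '[{"turn":[0,0,0],"translation":[-0.014,-0.019,0],"grip":1},{"turn":[0,0,0],"translation":[-0.014,-0.019,0.05],"grip":1},{"turn":[0,0,0],"translation":[-0.014,-0.019,0.05],"grip":1},{"turn":[0,0,0],"translation":[-0.014,-0.019,0.05],"grip":1}]'
python3 - <<'E'
from h import *
o=ctrl.get_obs();rows([491.3,-115.5,158],o['eef_rot'])
E
```

```text
time: 2.4
eef_pos: [488.0, -109.2, 239.9]
eef_rot: [[-0.96, 0.278, -0.003], [0.278, 0.961, 0.001], [0.003, 0.0, -1.0]]
ft_force: [0.5, -0.3, -0.1]
grip_width: 0.998
gripper_force: 0.0
T [-0.0052 -0.0051  0.0819] turn [0. 0. 0.]
```

```bash
python3 -m crank '[{"turn":[0,0,0],"translation":[-0.005,-0.005,0.03],"grip":1},{"turn":[0,0,0],"translation":[-0.005,-0.005,0.055],"grip":1},{"turn":[0,0,0],"translation":[-0.005,-0.005,0.08],"grip":1},{"turn":[0,0,0],"translation":[-0.005,-0.005,0.08],"grip":1},{"turn":[0,0,0],"translation":[-0.005,-0.005,0.08],"grip":0.1},{"turn":[0,0,0],"translation":[-0.005,-0.005,0.08],"grip":0.1},{"turn":[0,0,0],"translation":[-0.005,-0.005,0.08],"grip":0.1},{"turn":[0,0,0],"translation":[-0.005,-0.005,0.08],"grip":0.1}]' 25
python3 -m crank '[{"turn":[0,0,0],"translation":[0,0,0],"grip":0.1},{"turn":[0,0,0],"translation":[0,0,0],"grip":0.1},{"turn":[0,0,0],"translation":[0,0,-0.03],"grip":0.1},{"turn":[0,0,0],"translation":[0,0,-0.06],"grip":0.1},{"turn":[0,0,0],"translation":[0,0,-0.1],"grip":0.1},{"turn":[0,0,0],"translation":[0,0,-0.13],"grip":0.1},{"turn":[0,0,0],"translation":[0,0,-0.13],"grip":0.1},{"turn":[0,0,0],"translation":[0,0,-0.13],"grip":0.1}]'
python3 - <<'E'
from h import *
o=ctrl.get_obs();rows([446,335,285],o['eef_rot'])
E
```

```text
time: 3.2
eef_pos: [493.4, -115.9, 162.2]
eef_rot: [[-0.961, 0.278, 0.002], [0.278, 0.961, -0.001], [-0.003, 0.0, -1.0]]
ft_force: [-1.8, -0.4, -0.0]
grip_width: 0.661
gripper_force: 0.0
time: 4.0
eef_pos: [492.2, -115.7, 289.6]
eef_rot: [[-0.961, 0.278, -0.001], [0.278, 0.961, 0.0], [0.001, -0.0, -1.0]]
ft_force: [-0.8, 0.0, -4.4]
grip_width: 0.401
gripper_force: 25.0
T [0.1697 0.4201 0.0047] turn [0. 0. 0.]
```

```bash
python3 -m crank '[{"turn":[0,0,0],"translation":[0.006,0.014,0],"grip":0.1},{"turn":[0,0,0],"translation":[0.016,0.04,0],"grip":0.1},{"turn":[0,0,0],"translation":[0.03,0.075,0],"grip":0.1},{"turn":[0,0,0],"translation":[0.045,0.11,0],"grip":0.1},{"turn":[0,0,0],"translation":[0.06,0.148,0],"grip":0.1},{"turn":[0,0,0],"translation":[0.075,0.186,0],"grip":0.1},{"turn":[0,0,0],"translation":[0.09,0.223,0],"grip":0.1},{"turn":[0,0,0],"translation":[0.1,0.25,0],"grip":0.1}]'
python3 -m crank '[{"turn":[0,0,0],"translation":[0.015,0.037,0],"grip":0.1},{"turn":[0,0,0],"translation":[0.03,0.074,0],"grip":0.1},{"turn":[0,0,0],"translation":[0.045,0.111,0],"grip":0.1},{"turn":[0,0,0],"translation":[0.057,0.14,0],"grip":0.1},{"turn":[0,0,0],"translation":[0.065,0.16,0],"grip":0.1},{"turn":[0,0,0],"translation":[0.07,0.17,0],"grip":0.1},{"turn":[0,0,0],"translation":[0.07,0.17,0.03],"grip":0.1},{"turn":[0,0,0],"translation":[0.07,0.17,0.05],"grip":0.1}]'
python3 - <<'E'
from h import *
P=cloud(grab('side'));o=ctrl.get_obs();p=o['eef_pos']
k=(np.hypot(P[...,0]-p[0],P[...,1]-p[1])<40)&(P[...,2]>30)&(P[...,2]<p[2]-20);A=P[k]
print('bottle base z',np.percentile(A[:,2],[0,1,3]),A[:,:2].mean(0),p)
rows([446,335,168],o['eef_rot'])
E
```

```text
time: 4.8
eef_pos: [463.1, 155.0, 287.6]
eef_rot: [[-0.961, 0.277, -0.006], [0.277, 0.961, -0.0], [0.005, -0.002, -1.0]]
ft_force: [0.1, 0.3, -3.7]
grip_width: 0.4
gripper_force: 25.0
time: 5.6
eef_pos: [444.3, 334.6, 237.7]
eef_rot: [[-0.961, 0.277, -0.003], [0.277, 0.961, -0.002], [0.002, -0.003, -1.0]]
ft_force: [-0.2, -0.3, -4.4]
grip_width: 0.397
gripper_force: 25.0
bottle base z [56.25953541 60.17115615 64.03920399] [449.1787585  355.52081066] [442.30911006 333.07979006 233.45078239]
T [-0.0035  0.0034  0.0654] turn [0. 0. 0.]
```

```bash
python3 -m crank '[{"turn":[0,0,0],"translation":[0,0,0.02],"grip":0.1},{"turn":[0,0,0],"translation":[0,0,0.035],"grip":0.1},{"turn":[0,0,0],"translation":[0,0,0.035],"grip":0.1},{"turn":[0,0,0],"translation":[0,0,0.035],"grip":0.1}]'
python3 - <<'E'
from h import *
s=grab('side');o=ctrl.get_obs();print(o['eef_pos'])
cv2.imwrite('pics/s2.png',cv2.resize(s['img'][190:384,230:400,::-1],None,fx=3,fy=3))
E
```

```text
time: 6.05
eef_pos: [445.6, 334.6, 205.3]
eef_rot: [[-0.96, 0.278, -0.001], [0.278, 0.96, -0.001], [0.001, -0.001, -1.0]]
ft_force: [0.4, -0.6, -2.8]
grip_width: 0.404
gripper_force: 25.0
[446.23041835 335.01189272 206.24269066]
```

View pics/s2.png

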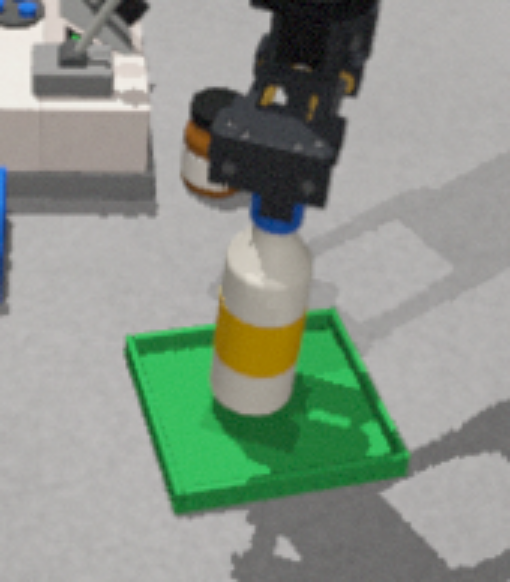

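The bottle hangs over the middle of the tray, with its cap at (277,215) and base at (255,400). I lower it gently.

```bash
python3 -m crank '[{"turn":[0,0,0],"translation":[0,0,0.012],"grip":0.1},{"turn":[0,0,0],"translation":[0,0,0.024],"grip":0.1},{"turn":[0,0,0],"translation":[0,0,0.032],"grip":0.1},{"turn":[0,0,0],"translation":[0,0,0.034],"grip":0.1},{"turn":[0,0,0],"translation":[0,0,0.036],"grip":0.1},{"turn":[0,0,0],"translation":[0,0,0.036],"grip":0.1}]' 
python3 -m crank '[{"turn":[0,0,0],"translation":[0,0,0.002],"grip":0.1},{"turn":[0,0,0],"translation":[0,0,0.003],"grip":0.1},{"turn":[0,0,0],"translation":[0,0,0.003],"grip":0.1}]'
```

```text
time: 6.7
eef_pos: [452.5, 338.5, 180.8]
eef_rot: [[-0.961, 0.278, 0.016], [0.278, 0.961, 0.009], [-0.013, 0.013, -1.0]]
ft_force: [-2.8, -4.5, 34.9]
grip_width: 0.4
gripper_force: 25.1
time: 7.0
eef_pos: [453.0, 338.7, 178.7]
eef_rot: [[-0.961, 0.278, 0.017], [0.278, 0.961, 0.01], [-0.014, 0.014, -1.0]]
ft_force: [-3.2, -5.4, 37.4]
grip_width: 0.402
gripper_force: 25.1
```

```bash
python3 -m crank '[{"turn":[0,0,0],"translation":[0,0,-0.004],"grip":0.1},{"turn":[0,0,0],"translation":[0,0,-0.008],"grip":0.1},{"turn":[0,0,0],"translation":[0,0,-0.011],"grip":0.1},{"turn":[0,0,0],"translation":[0,0,-0.011],"grip":0.1}]' 
python3 - <<'E'
from h import *
s=grab('side');o=ctrl.get_obs();print(o['eef_pos'],o['ft_force'])
cv2.imwrite('pics/s3.png',cv2.resize(s['img'][190:384,230:400,::-1],None,fx=3,fy=3))
E
```

```text
time: 7.4
eef_pos: [446.9, 335.4, 179.0]
eef_rot: [[-0.961, 0.278, 0.002], [0.278, 0.961, 0.001], [-0.002, 0.002, -1.0]]
ft_force: [0.4, -0.6, 6.8]
grip_width: 0.402
gripper_force: 24.7
[446.96720058 335.42177249 178.95620847] [0.61812961 0.46230811 8.38019514]
```

View pics/s3.png

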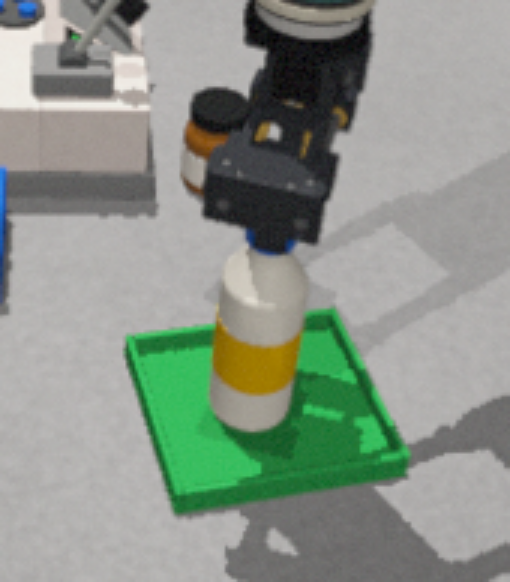

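The bottle stands on the tray floor, base at (250,410) and close to upright, with almost no load. I let go and rise.

```bash
python3 -m crank '[{"turn":[0,0,0],"translation":[0,0,-0.001],"grip":0.5},{"turn":[0,0,0],"translation":[0,0,-0.001],"grip":0.7},{"turn":[0,0,0],"translation":[0,0,-0.001],"grip":0.9},{"turn":[0,0,0],"translation":[0,0,-0.001],"grip":0.9},{"turn":[0,0,0],"translation":[0,0,-0.03],"grip":1},{"turn":[0,0,0],"translation":[0,0,-0.07],"grip":1},{"turn":[0,0,0],"translation":[0,0,-0.11],"grip":1},{"turn":[0,0,0],"translation":[0,0,-0.13],"grip":1}]'
cat >> h.py <<'E'
AL=np.radians(35);N=np.array([-np.sin(AL),0,np.cos(AL)]);E1=np.array([np.cos(AL),0,np.sin(AL)]);E2=np.array([0,1.,0])
def knobpose(phi,h):  # closing axis phi deg from upslope towards +y; TCP at h above nominal panel
    a=np.radians(phi);y=np.cos(a)*E1+np.sin(a)*E2;z=-N;R=np.c_[np.cross(y,z),y,z]
    return p2w(np.array([-60,-60,65])+h*N),RP@R
E
python3 - <<'E'
from h import *
P=cloud(grab('side'));k=(np.hypot(P[...,0]-446,P[...,1]-338)<70)&(P[...,2]>185);A=P[k];A=A[A[:,2]<215]
print('cap',len(A),A[:,2].max(),A.mean(0))
P2=cloud(grab('top'));k=(np.hypot(P2[...,0]-446,P2[...,1]-338)<70)&(P2[...,2]>195)&(P2[...,2]<215);print(k.sum(),P2[k].mean(0) if k.any() else '')
o=ctrl.get_obs();print(o['eef_pos'])
p,R=knobpose(60.4,150);print(p);rows(p,R)
E
```

```text
time: 8.25
eef_pos: [447.0, 335.7, 311.6]
eef_rot: [[-0.961, 0.278, 0.004], [0.278, 0.961, 0.003], [-0.003, 0.004, -1.0]]
ft_force: [0.3, -0.1, 0.4]
grip_width: 0.999
gripper_force: 0.0
cap 296 208.00353564085424 [449.85753856 339.07467582 200.71498192]
0 
[447.64028967 336.10758184 311.79683272]
[ 507.56583649 -110.46428318  187.87280664]
T [-0.1812 -0.413   0.1225] turn [-0.0801 -0.1752  0.0503]
```

The cap top is at 208 mm, so the bottle stands upright on the tray floor. Next I approach the knob.

```bash
python3 -m crank '[{"turn":[0,0,0],"translation":[-0.16,-0.36,0],"grip":1},{"turn":[0,0,0],"translation":[-0.16,-0.36,0],"grip":1},{"turn":[0,0,0],"translation":[-0.16,-0.36,0],"grip":1},{"turn":[0,0,0],"translation":[-0.16,-0.36,0],"grip":1},{"turn":[0,0,0],"translation":[-0.16,-0.36,0],"grip":1},{"turn":[0,0,0],"translation":[-0.16,-0.36,0],"grip":1},{"turn":[0,0,0],"translation":[-0.16,-0.36,0],"grip":1},{"turn":[0,0,0],"translation":[-0.16,-0.36,0],"grip":1}]'
python3 -m crank '[{"turn":[-0.08,-0.175,0.05],"translation":[-0.021,-0.053,0.03],"grip":1},{"turn":[-0.08,-0.175,0.05],"translation":[-0.021,-0.053,0.06],"grip":1},{"turn":[-0.08,-0.175,0.05],"translation":[-0.021,-0.053,0.1],"grip":1},{"turn":[-0.08,-0.175,0.05],"translation":[-0.021,-0.053,0.12],"grip":1},{"turn":[-0.08,-0.175,0.05],"translation":[-0.021,-0.053,0.12],"grip":1},{"turn":[-0.08,-0.175,0.05],"translation":[-0.021,-0.053,0.12],"grip":1},{"turn":[-0.08,-0.175,0.05],"translation":[-0.021,-0.053,0.12],"grip":1}]'
python3 - <<'E'
from knob import *
knob();o=ctrl.get_obs();print(o['joints']);p,R=knobpose(60.4,60);rows(p,R)
E
```

```text
time: 9.15
eef_pos: [498.4, -57.5, 305.2]
eef_rot: [[-0.96, 0.279, -0.003], [0.279, 0.96, 0.0], [0.003, -0.001, -1.0]]
ft_force: [0.6, 0.3, 0.1]
grip_width: 1.0
gripper_force: 0.0
time: 9.85
eef_pos: [505.2, -112.4, 187.7]
eef_rot: [[-0.749, 0.344, 0.566], [0.44, 0.897, 0.037], [-0.496, 0.277, -0.823]]
ft_force: [0.3, -0.2, 0.2]
grip_width: 0.998
gripper_force: 0.0
panel offset 5.422189398508863
top of bar 142 49.52037537690914 ((-1.6740036010742188, -1.0570297241210938), (17.065322875976562, 69.07360076904297), 61.36087417602539) [-0.09338207 -0.11109709]
bar angle from upslope to +y deg 150.7570436714632
[ -26.00921291  -18.47628575  136.63078332   29.80710625   34.51760605
 -111.31431836]
T [0.0005 0.0026 0.0918] turn [-0.0019 -0.0009  0.0013]
```

```bash
python3 -m crank '[{"turn":[-0.002,-0.001,0.001],"translation":[0,0.002,0.04],"grip":1},{"turn":[-0.002,-0.001,0.001],"translation":[0,0.002,0.07],"grip":1},{"turn":[-0.002,-0.001,0.001],"translation":[0,0.002,0.09],"grip":1},{"turn":[-0.002,-0.001,0.001],"translation":[0,0.002,0.09],"grip":1},{"turn":[-0.002,-0.001,0.001],"translation":[0,0.002,0.09],"grip":1}]'
python3 - <<'E'
from knob import *
p,R=knobpose(60.6,18);rows(p,R);print(ctrl.get_obs()['ft_force'])
E
```

```text
time: 10.4
eef_pos: [558.3, -106.9, 115.4]
eef_rot: [[-0.746, 0.341, 0.572], [0.441, 0.896, 0.042], [-0.498, 0.284, -0.819]]
ft_force: [0.9, -0.4, 0.7]
grip_width: 1.002
gripper_force: 0.0
T [ 0.0001 -0.0001  0.0434] turn [ 0.0004 -0.0003 -0.0007]
[ 0.9443088  -0.39472821  0.70665856]
```

```bash
python3 -m crank '[{"turn":[0,0,0],"translation":[0,0,0.02],"grip":1},{"turn":[0,0,0],"translation":[0,0,0.036],"grip":1},{"turn":[0,0,0],"translation":[0,0,0.043],"grip":1},{"turn":[0,0,0],"translation":[0,0,0.043],"grip":0.5},{"turn":[0,0,0],"translation":[0,0,0.043],"grip":0.05},{"turn":[0,0,0],"translation":[0,0,0.043],"grip":0.05},{"turn":[0,0,0],"translation":[0,0,0.043],"grip":0.05},{"turn":[0,0,0],"translation":[0,0,0.043],"grip":0.05}]' 40
python3 -m crank '[{"turn":[0,0,0],"translation":[0,0,0],"grip":0.05},{"turn":[0,0,0],"translation":[0,0,0],"grip":0.05},{"turn":[0,0,0],"translation":[0,0,0],"grip":0.05},{"turn":[0,0,0],"translation":[0,0,0],"grip":0.05}]'
```

```text
time: 11.2
eef_pos: [581.3, -105.3, 79.5]
eef_rot: [[-0.746, 0.342, 0.572], [0.442, 0.896, 0.041], [-0.498, 0.284, -0.819]]
ft_force: [0.2, 0.1, -0.6]
grip_width: 0.569
gripper_force: 0.0
time: 11.6
eef_pos: [581.0, -105.9, 78.6]
eef_rot: [[-0.746, 0.343, 0.571], [0.442, 0.896, 0.04], [-0.498, 0.282, -0.82]]
ft_force: [-10.6, -15.7, -2.8]
grip_width: 0.21
gripper_force: 8.9
```

```bash
python3 -m crank '[{"turn":[0,0,0],"translation":[0,0,0],"grip":0.05},{"turn":[0,0,0],"translation":[0,0,0],"grip":0.05},{"turn":[0,0,0],"translation":[0,0,0],"grip":0.05}]'
python3 - <<'E'
from knob import *
o=ctrl.get_obs();print(o['eef_rot'].T@o['ft_force'],o['moment']);p,R=knobpose(60.6,18);rows(p,R)
E
```

```text
time: 11.9
eef_pos: [580.5, -107.1, 78.2]
eef_rot: [[-0.745, 0.344, 0.571], [0.443, 0.896, 0.038], [-0.498, 0.281, -0.82]]
ft_force: [-5.5, -7.8, -0.1]
grip_width: 0.176
gripper_force: 39.9
[ 0.69691882 -8.90274914 -3.29129258] [-1.06851122  0.97393128 -0.53688887]
T [-0.0018  0.0031  0.0003] turn [-0.0011 -0.0001 -0.0012]
```

```bash
python3 -m crank '[{"turn":[0,0,0.03],"translation":[0,-0.001,0],"grip":0.05},{"turn":[0,0,0.06],"translation":[0,-0.001,0],"grip":0.05},{"turn":[0,0,0.09],"translation":[0,-0.001,0],"grip":0.05},{"turn":[0,0,0.12],"translation":[0,-0.001,0],"grip":0.05},{"turn":[0,0,0.15],"translation":[0,-0.001,0],"grip":0.05},{"turn":[0,0,0.18],"translation":[0,-0.001,0],"grip":0.05},{"turn":[0,0,0.2],"translation":[0,-0.001,0],"grip":0.05},{"turn":[0,0,0.2],"translation":[0,-0.001,0],"grip":0.05}]'
python3 - <<'E'
from knob import *
ang();o=ctrl.get_obs();print(o['joints'],o['moment'],o['eef_rot'].T@o['ft_force']);p,R=knobpose(60.6,18);rows(p,R)
E
```

```text
time: 12.7
eef_pos: [579.8, -108.0, 77.6]
eef_rot: [[-0.4, 0.718, 0.57], [0.885, 0.463, 0.037], [-0.237, 0.52, -0.82]]
ft_force: [-7.7, -8.8, 1.2]
grip_width: 0.178
gripper_force: 39.9
30 r 139.0 165.0 ang 0.208
13 r 111.0 129.0 ang -0.0175
knob to go 1.3263000718565248
[-20.924755     1.08118034 134.71678713  50.10644476  18.13297747
 -93.89746808] [-1.02220847  1.25567383 -0.75421885] [-4.53600133 -8.12334672 -5.83204848]
T [0.0008 0.0048 0.0003] turn [-1.200e-03  2.000e-04 -2.015e-01]
```

```bash
python3 -m crank '[{"turn":[0,0,0.03],"translation":[-0.001,-0.002,0],"grip":0.05},{"turn":[0,0,0.06],"translation":[-0.001,-0.002,0],"grip":0.05},{"turn":[0,0,0.09],"translation":[-0.001,-0.002,0],"grip":0.05},{"turn":[0,0,0.12],"translation":[-0.001,-0.002,0],"grip":0.05},{"turn":[0,0,0.15],"translation":[-0.001,-0.002,0],"grip":0.05},{"turn":[0,0,0.18],"translation":[-0.001,-0.002,0],"grip":0.05},{"turn":[0,0,0.2],"translation":[-0.001,-0.002,0],"grip":0.05},{"turn":[0,0,0.2],"translation":[-0.001,-0.002,0],"grip":0.05}]'
python3 - <<'E'
from knob import *
ang();o=ctrl.get_obs();print(o['joints'],o['moment'],o['eef_rot'].T@o['ft_force']);p,R=knobpose(60.6,18);rows(p,R)
E
```

```text
time: 13.55
eef_pos: [578.7, -108.3, 76.9]
eef_rot: [[0.097, 0.816, 0.57], [0.989, -0.145, 0.041], [0.116, 0.559, -0.821]]
ft_force: [-6.1, -3.2, 2.4]
grip_width: 0.173
gripper_force: 39.9
30 r 139.0 165.0 ang 0.208
13 r 113.0 128.0 ang 0.0917
knob to go 0.6839380221938923
[-21.15062636   1.11016486 134.78721871  50.59495421  18.37243285
 -58.59901505] [-0.52517029  0.98236763 -0.27303206] [-3.53131896 -3.03773121 -4.95190941]
T [0.0039 0.0047 0.0003] turn [-0.0008 -0.0005 -0.4013]
```

```bash
python3 -m crank '[{"turn":[0,0,0.03],"translation":[-0.001,-0.001,0],"grip":0.05},{"turn":[0,0,0.06],"translation":[-0.001,-0.001,0],"grip":0.05},{"turn":[0,0,0.09],"translation":[-0.001,-0.001,0],"grip":0.05},{"turn":[0,0,0.12],"translation":[-0.001,-0.001,0],"grip":0.05},{"turn":[0,0,0.15],"translation":[-0.001,-0.001,0],"grip":0.05},{"turn":[0,0,0.18],"translation":[-0.001,-0.001,0],"grip":0.05},{"turn":[0,0,0.21],"translation":[-0.001,-0.001,0],"grip":0.05},{"turn":[0,0,0.215],"translation":[-0.001,-0.001,0],"grip":0.05}]'
python3 -m crank '[{"turn":[0,0,0],"translation":[0,0,0],"grip":0.05},{"turn":[0,0,0],"translation":[0,0,0],"grip":0.05}]'
python3 - <<'E'
from knob import *
ang();f=grab('top');o=ctrl.get_obs();print(o['moment'],o['eef_rot'].T@o['ft_force'])
cv2.imwrite('pics/t4.png',cv2.resize(f['img'][140:230,220:330,::-1],None,fx=6,fy=6,interpolation=cv2.INTER_CUBIC))
E
```

```text
time: 14.4
eef_pos: [577.6, -107.7, 76.1]
eef_rot: [[0.585, 0.578, 0.569], [0.68, -0.732, 0.044], [0.442, 0.362, -0.821]]
ft_force: [-6.2, 1.0, 3.2]
grip_width: 0.175
gripper_force: 40.0
time: 14.6
eef_pos: [577.6, -107.7, 76.1]
eef_rot: [[0.584, 0.579, 0.569], [0.682, -0.73, 0.044], [0.441, 0.363, -0.821]]
ft_force: [-6.6, 0.5, 3.4]
grip_width: 0.177
gripper_force: 39.9
30 r 139.0 165.0 ang 0.208
12 r 114.0 128.0 ang 0.1961
knob to go 0.07025894885867202
[0.05845864 0.81426914 0.21793953] [-1.92777534 -2.72718187 -5.68284653]
```

View pics/t4.png

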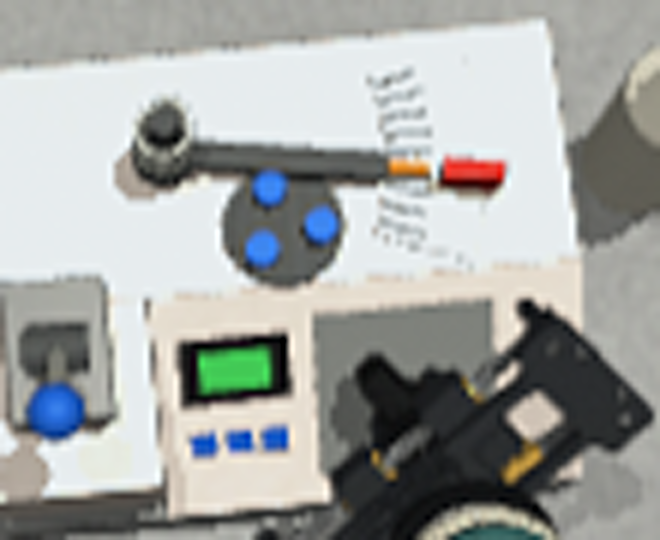

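The pointer tip at (430,170) lines up with the marker at (473,173), with about 1.5 mm left, well inside the ±5 mm. I release the knob and back off along its axis.

```bash
python3 -m crank '[{"turn":[0,0,0.01],"translation":[0,0,0],"grip":0.05},{"turn":[0,0,0.01],"translation":[0,0,0],"grip":0.3},{"turn":[0,0,0.01],"translation":[0,0,0],"grip":0.7},{"turn":[0,0,0.01],"translation":[0,0,0],"grip":0.7},{"turn":[0,0,0.01],"translation":[0,0,0],"grip":0.7},{"turn":[0,0,0.01],"translation":[0,0,-0.03],"grip":0.7},{"turn":[0,0,0.01],"translation":[0,0,-0.07],"grip":0.7},{"turn":[0,0,0.01],"translation":[0,0,-0.11],"grip":0.7}]'
python3 -m crank '[{"turn":[0,0,0],"translation":[0,0,-0.04],"grip":0},{"turn":[0,0,0],"translation":[0,0,-0.06],"grip":0},{"turn":[0,0,0],"translation":[0,0,-0.06],"grip":0}]' 20
python3 - <<'E'
from knob import *
ang();knob()
print('ball pred',p2w([-35-90*np.sin(.5),110,122+90*np.cos(.5)]),'end',p2w([-35+90*np.sin(.5),110,201]))
R=RP@down(0);R1=RP@np.c_[-down(0)[:,0],-down(0)[:,1],down(0)[:,2]]
print(ctrl.get_obs()['joints'])
p=p2w([-35-43-55,110,260])
for r in(R,R1): rows(p,r)
E
```

```text
time: 15.5
eef_pos: [515.0, -113.1, 167.4]
eef_rot: [[0.602, 0.56, 0.569], [0.658, -0.752, 0.042], [0.451, 0.349, -0.821]]
ft_force: [0.8, 0.2, 0.3]
grip_width: 0.7
gripper_force: 0.0
time: 15.8
eef_pos: [482.9, -117.0, 220.6]
eef_rot: [[0.599, 0.555, 0.577], [0.659, -0.751, 0.038], [0.454, 0.357, -0.816]]
ft_force: [-0.0, -0.4, 0.2]
grip_width: 0.452
gripper_force: 0.0
30 r 139.0 165.0 ang 0.208
10 r 114.0 129.0 ang 0.2041
knob to go 0.02274145366354837
panel offset 5.3984641984130874
top of bar 145 49.352732750751464 ((-3.0223464965820312, -0.08058929443359375), (72.46694946289062, 16.25675392150879), 38.9765510559082) [-0.6503002  1.0958538]
bar angle from upslope to +y deg 38.16052912077353
ball pred [563.27788528  63.90592883 200.98243057] end [649.35898206  70.00079737 201.        ]
[-28.84767111 -23.59140079 136.92180085  29.04040218  39.96683474
   1.13391541]
T [ 0.1514 -0.1023 -0.0131] turn [ 0.2392  0.0819 -0.7585]
T [ 0.1514 -0.1023 -0.0131] turn [ 0.0641 -0.1872  0.2039]
```

The pointer is still on the mark after release, with 0.004 rad (0.5 mm) left. Now the lock lever.

```bash
python3 -m crank '[{"turn":[0.064,-0.187,0.204],"translation":[0.03,-0.02,-0.013],"grip":0},{"turn":[0.064,-0.187,0.204],"translation":[0.06,-0.04,-0.013],"grip":0},{"turn":[0.064,-0.187,0.204],"translation":[0.09,-0.06,-0.013],"grip":0},{"turn":[0.064,-0.187,0.204],"translation":[0.12,-0.08,-0.013],"grip":0},{"turn":[0.064,-0.187,0.204],"translation":[0.15,-0.1,-0.013],"grip":0},{"turn":[0.064,-0.187,0.204],"translation":[0.151,-0.102,-0.013],"grip":0},{"turn":[0.064,-0.187,0.204],"translation":[0.151,-0.102,-0.013],"grip":0},{"turn":[0.064,-0.187,0.204],"translation":[0.151,-0.102,-0.013],"grip":0}]'
python3 - <<'E'
from knob import *
o=ctrl.get_obs();R=RP@down(0);R1=RP@np.c_[-down(0)[:,0],-down(0)[:,1],down(0)[:,2]]
print(o['joints']);rows(p2w([-133,110,192]),R1);rows(p2w([-14,110,192]),R1)
E
```

```text
time: 16.7
eef_pos: [508.6, 63.1, 257.9]
eef_rot: [[0.995, 0.096, 0.015], [0.096, -0.995, -0.002], [0.015, 0.003, -1.0]]
ft_force: [-0.6, -0.1, 0.0]
grip_width: 0.008
gripper_force: 0.0
[  4.39627475  -3.904873   110.65435237  -0.17733419  72.40405523
  88.9206536 ]
T [-0.0013  0.0028  0.0659] turn [ 0.001  -0.0047  0.0082]
T [0.1177 0.0059 0.0676] turn [ 0.001  -0.0047  0.0082]
```

Descend in front of the ball, then push slowly along +x.

```bash
python3 -m crank '[{"turn":[0.001,-0.004,0.008],"translation":[-0.001,0.003,0.035],"grip":0},{"turn":[0.001,-0.004,0.008],"translation":[-0.001,0.003,0.066],"grip":0},{"turn":[0.001,-0.004,0.008],"translation":[-0.001,0.003,0.066],"grip":0},{"turn":[0.001,-0.004,0.008],"translation":[0.015,0.003,0.066],"grip":0},{"turn":[0.001,-0.004,0.008],"translation":[0.03,0.004,0.066],"grip":0},{"turn":[0.001,-0.004,0.008],"translation":[0.045,0.004,0.066],"grip":0},{"turn":[0.001,-0.004,0.008],"translation":[0.055,0.005,0.066],"grip":0},{"turn":[0.001,-0.004,0.008],"translation":[0.065,0.005,0.066],"grip":0}]'
python3 -m crank '[{"turn":[0,0,0],"translation":[0.01,0,0],"grip":0},{"turn":[0,0,0],"translation":[0.02,0,0],"grip":0},{"turn":[0,0,0],"translation":[0.03,0,0],"grip":0},{"turn":[0,0,0],"translation":[0.038,0,0],"grip":0},{"turn":[0,0,0],"translation":[0.043,0,0],"grip":0},{"turn":[0,0,0],"translation":[0.046,0,0],"grip":0},{"turn":[0,0,0],"translation":[0.048,0,0],"grip":0},{"turn":[0,0,0],"translation":[0.048,0,0],"grip":0}]'
python3 - <<'E'
from knob import *
o=ctrl.get_obs();R1=RP@np.c_[-down(0)[:,0],-down(0)[:,1],down(0)[:,2]]
print(w2p(o['eef_pos']),o['ft_force']);rows(p2w([-14,110,192]),R1)
s=grab('side');cv2.imwrite('pics/s5.png',cv2.resize(s['img'][140:260,190:320,::-1],None,fx=5,fy=5))
E
```

```text
time: 17.5
eef_pos: [575.5, 61.1, 195.2]
eef_rot: [[0.997, 0.071, 0.008], [0.071, -0.998, -0.0], [0.008, 0.001, -1.0]]
ft_force: [-1.4, -0.1, 1.1]
grip_width: 0.002
gripper_force: 0.5
time: 18.3
eef_pos: [621.4, 64.0, 195.1]
eef_rot: [[0.998, 0.07, 0.005], [0.07, -0.998, -0.001], [0.005, 0.001, -1.0]]
ft_force: [-4.6, -0.2, -0.3]
grip_width: 0.005
gripper_force: 2.2
[-20.17742647 105.98900349 195.07876134] [-4.56158556 -0.24193684 -0.25906329]
T [ 0.0062 -0.004   0.0031] turn [ 0.0004 -0.0016 -0.0002]
```

View pics/s5.png

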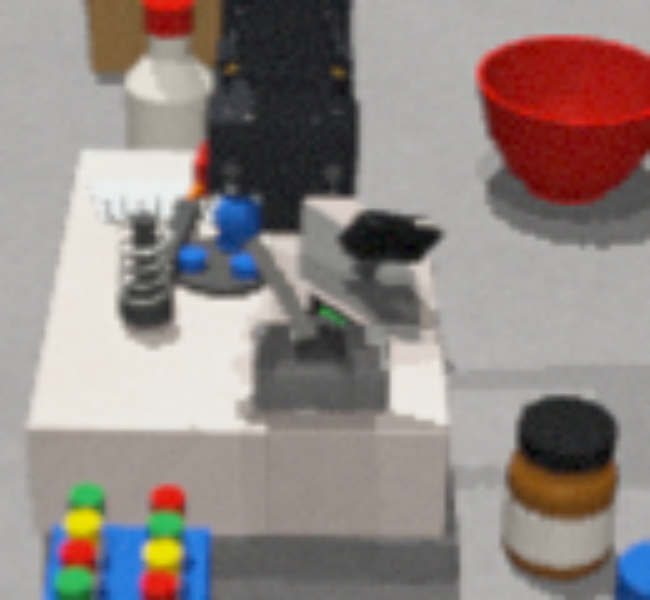

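The lever has swung back, with its ball at (238,222). I push the rest in small steps to feel the stop.

```bash
python3 -m crank '[{"turn":[0,0,0],"translation":[0.003,0,0],"grip":0},{"turn":[0,0,0],"translation":[0.006,0,0],"grip":0},{"turn":[0,0,0],"translation":[0.006,0,0],"grip":0}]'
python3 -m crank '[{"turn":[0,0,0],"translation":[0.002,0,0],"grip":0},{"turn":[0,0,0],"translation":[0.004,0,0],"grip":0},{"turn":[0,0,0],"translation":[0.004,0,0],"grip":0}]'
```

```text
time: 18.65
eef_pos: [622.1, 64.1, 194.9]
eef_rot: [[0.997, 0.07, -0.007], [0.07, -0.998, -0.002], [-0.007, 0.001, -1.0]]
ft_force: [-21.3, -1.8, 9.7]
grip_width: 0.003
gripper_force: 10.3
time: 18.95
eef_pos: [622.5, 64.1, 194.8]
eef_rot: [[0.997, 0.071, -0.015], [0.071, -0.997, -0.003], [-0.015, 0.001, -1.0]]
ft_force: [-31.8, -2.8, 17.0]
grip_width: 0.003
gripper_force: 15.5
```

The lever is hard against its stop. I back away, rise and verify.

```bash
python3 -m crank '[{"turn":[0,0,0],"translation":[-0.015,0,0],"grip":0},{"turn":[0,0,0],"translation":[-0.05,0,0],"grip":0},{"turn":[0,0,0],"translation":[-0.09,0,0],"grip":0},{"turn":[0,0,0],"translation":[-0.12,0,-0.03],"grip":0},{"turn":[0,0,0],"translation":[-0.13,0,-0.07],"grip":0},{"turn":[0,0,0],"translation":[-0.13,0,-0.1],"grip":0},{"turn":[0,0,0],"translation":[-0.13,0,-0.1],"grip":0},{"turn":[0,0,0],"translation":[-0.13,0,-0.1],"grip":0}]'
python3 - <<'E'
from knob import *
ang();s=grab('side');Q=w2p(cloud(s));hs=cv2.cvtColor(s['img'],cv2.COLOR_RGB2HSV)
k=(cv2.inRange(hs,(100,120,50),(125,255,255))>0)&(Q[...,2]>160)&(abs(Q[...,1]-115)<25)&(abs(Q[...,0])<90);print('ball pump frame',np.median(Q[k],0),k.sum())
W=cloud(s);k=(np.hypot(W[...,0]-446,W[...,1]-338)<70)&(W[...,2]>185)&(W[...,2]<215);print('cap',W[k].mean(0),W[k][:,2].max())
cv2.imwrite('pics/s6.png',s['img'][130:384,:,::-1])
E
```

```text
time: 19.75
eef_pos: [503.2, 55.8, 296.0]
eef_rot: [[0.997, 0.07, 0.013], [0.07, -0.998, -0.0], [0.013, 0.001, -1.0]]
ft_force: [0.3, 0.3, 0.6]
grip_width: 0.004
gripper_force: 0.0
30 r 139.0 165.0 ang 0.208
10 r 114.0 129.0 ang 0.2041
knob to go 0.02274145366354837
ball pump frame [  1.2805634  119.60113841 205.8387767 ] 69
cap [449.85344535 339.31704484 200.46341381] 208.08142925127277
```

View pics/s6.png

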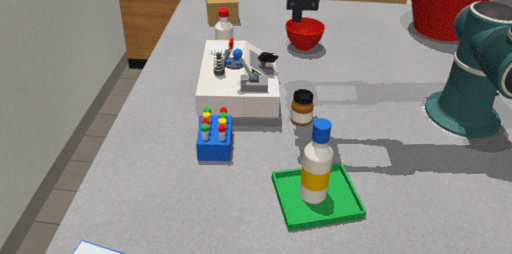

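The bottle stands upright in the tray (317,165), and the lever leans back with its ball at (238,55). The jar, rack, bowl and red-capped bottle are where they were. I hand the job in.

```bash
python3 -c "
from station import ctrl
print(ctrl.finish_job())"
```

```text
the job is handed in; nothing more can be done
None
```

Job handed in at about 20 s: the bottle stands upright in the green tray, the pointer is about 0.5 mm from the middle of the red marker, the lock lever is at its far stop, and the bystander objects look undisturbed.

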